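Close the board carrier and lock its cover with the pin

TASK

Slide the cover of the circuit board carrier fully shut over the board, then lock it: put the long slim steel pin through the eyelet on the carrier's side and the eyelet on the cover, and press it home until its head sits against the carrier's eyelet. Leave everything else where it is and let go of the pin.

Things in the scene. Friction and masses are not known exactly. Their poses are not given: they have to be found in the camera images.
- carrier: Fixed black box 240 x 150 mm, 50 mm high; aluminium rails along both long sides reach z 59 mm. Origin: centre of its underside; x along its long side, y across, z up. The half at x < 0 is a closed deck (top at z 50), the half at x > 0 an open compartment.
- eye_mid (a point): Fixed point of the carrier at x 60, y -75, z 72 mm: the middle of its floating eyelet's play. The eyelet, an upright plate 28 mm wide, y -75 (outer face) to -69, top z 87, with a 9 mm hole along y at z 72, rests anywhere up to 6 mm either way along the carrier's x; where is not measured. It slides when pushed (1 N). The pin goes in here, towards the carrier's +y.
- cover_eye (a point): Centre, at the -y face, of the 9 mm hole in the like eyelet plate on the cover (6 mm thick, y -55 to -49, z 72 mm in the carrier's frame). At x 60 mm when fully shut: the carrier's floating eyelet must be drawn in line with it.
- cover (a joint): Grey flat cover, 115 x 134 x 5 mm, top at z 55 mm, sliding on the carrier's top along the carrier's x. 0 = fully shut against its stop, positive = metres open (towards the carrier's -x), up to 0.085. It stays where it is left (about 5 N friction).
- cover_ridge (a point): Middle of the top edge of the upright ridge across the cover (10 mm thick along x, 70 mm long along y, z 55 to 79 mm in the carrier's frame); at x = 12 mm, y = 0 in the carrier's frame when shut. Push it towards the carrier's +x to shut the cover.
- lock_pin: Slim steel pin: shaft 8 mm thick, 80 mm long, tapered tip; head 18 mm wide, 10 mm long. 45 g. Origin on the axis at the head's underside; along body y the shaft runs 0 to 80 mm, the head -10 to 0. Starts level, axis 35 mm above the table, in a fixed rest: two slotted posts (6 mm long, 39 mm tall) centred 11 and 69 mm from the head; between them the shaft is free. Lift straight up.
- spare_pin: Bystander: a thicker, shorter pin (shaft 12 mm by 55 mm, head 22 mm) in a like rest; does not fit. Same origin and axes as the locking pin, axis 37 mm above the table.
- board: Bystander: dark circuit board 85 x 100 x 4 mm lying in the carrier's compartment, origin at its underside's centre.
- screwdriver: Bystander: screwdriver lying on the table, 170 mm long.
- flux_bottle: Bystander: small white bottle, 44 mm wide, 100 mm high.
- loose_board: Bystander: dark circuit board 75 x 95 x 4 mm lying on the table.
- spool: Bystander: steel spool, 60 mm wide, 40 mm high.
- cap_dish: Bystander: blue dish 90 x 70 x 30 mm.
- brush_cup: Bystander: grey cup 64 mm wide, 80 mm high.

How it is judged:
On the way, in this order (a step that is already met when the one before it is completed fails the run):
1. the cover is slid fully shut (opening under 2 mm) (value of joint cover below 0.002 m), for 0.2 s.
2. the locking pin's tip is through both eyelets (y of lock_pin in the frame of carrier above -0.126 m and x of lock_pin in the frame of carrier between 0.052 and 0.068 m and z of lock_pin in the frame of carrier between 0.062 and 0.082 m and angle between the y axis of lock_pin and the y axis of carrier, either way round below 0.15 rad and value of joint cover below 0.003 m), for 0.1 s.
At the end, for the whole second after the job is handed in: Cover under 3 mm open; the locking pin at rest through both eyelets: its head's underside within 3 mm of the outer face of the carrier's eyelet and within 5 mm sideways and 3 mm in height of the line through the shut cover's hole, its axis within 0.16 rad of the carrier's y (value of joint cover below 0.003 m and y of lock_pin in the frame of carrier between -0.078 and -0.072 m and x of lock_pin in the frame of carrier between 0.055 and 0.065 m and z of lock_pin in the frame of carrier between 0.069 and 0.075 m and angle between the y axis of lock_pin and the y axis of carrier, either way round below 0.16 rad and linear speed of lock_pin below 0.02 m/s); the robot touches nothing.
It fails at once if a bystander is moved more than 20 mm (distance of any of board, spare_pin, screwdriver, flux_bottle, loose_board, spool, cap_dish, brush_cup from where it was at the start of the episode above 0.02 m).
It also fails if it takes over 72 s, if anything falls off the work surface, if the arm or the gripper's body presses on something with over 40 N, if the wrist force passes 120 N, or if a joint passes its speed limit or range.

ROBOT

A 7-joint arm with a two-finger parallel gripper is mounted at the origin on the work surface. World frame = base frame: x ahead of the robot, y to its left, z up, the work surface at z = 0. Lengths are in m, angles in rad, forces in N, time in s.
With the tool pointing down it reaches from about 0.4 to 0.85 m from the base axis. Payload 10.4 kg.
Tool frame: the origin (TCP) lies midway between the tips of the shut fingers; the grasp point (between the pads) lies 19 mm behind it (r.tcp_to_grasp is the z of the grasp point in the tool frame, in m); z points along the fingers, x is the direction in which the jaws open and shut, and the axes are right-handed (so a half turn about z gives the same grasp; the last joint's range is limited). The gripper opens to 87 mm and grips with 3 to 60 N. Pads are 19 mm wide; open, the fingers measure 117 mm over their backs; the gripper's body (75 mm by 190 mm) begins 51 mm behind the grasp point.
Start: joints at [-1.212, 0.332, -0.065, 1.46, 0.022, 1.35, -0.088], TCP at [0.233, 0.58, 0.223] pointing down, gripper open.
Joint ranges: [-2.6, 2.6], [-0.5, 2.12], [-1.47, 1.34], [0.16, 2.42], [-1.27, 4.41], [0.06, 2.06], [-2.6, 2.6]. Speed limits (rad/s): [2.22, 2.22, 2.79, 2.79, 3.14, 3.14, 3.14].

INTERFACE

Orientations are given as a unit quaternion [x, y, z, w].
In Python, from bench import r, camera, close_job gives the robot as it stands. The module is installed in compiled form; this text tells all that it offers.
- The arm moves only by the shell command python3 -m crank 'ROWS' [FORCE]. ROWS is JSON, a list of rows, each an object of numbers: "x", "y", "z": the shift along the tool's x, y, z scaled (see below); "ax", "ay", "az": the turn, a rotation vector about the tool's x, y, z scaled (see below); "claw": the closure, from -1 (fully open) to 1 (shut), so that 0 is half open. A call has exactly 5 rows; each row is the pose to reach, as a shift and turn from the pose commanded when the call began, along the tool's axes at that moment; what a row does not reach only later rows make up. The controller multiplies each number of a shift by 1 m and each number of a turn by 2 rad. A row lasts 1/12 s, in which the tool goes at most 41.7 mm and 7.16 degrees, less where a joint would pass 70% of its speed; a pose out of reach is approached as far as the arm can. A call with a number of a shift or a turn outside -1 to 1 is refused whole. A call with a gripper value outside its range is refused whole. The fingers move at their own pace and stop on an object; FORCE is the grip in N (left out, the last holds). Time passes only in rows, so rows that repeat a pose let the fingers close, or fill a call up. It gives the time, the measured TCP pose, the force and the opening at its end, in the units of the state.
- r.read_state(): the state, without advancing time (a new reading comes with each control period).
- camera(name): name is "scene" or "top" or "wrist"; returns a dict with "color" (384x512x3 uint8, blue, green, red), "fx", "fy", "cx", "cy" (pixels), "D" ([k1, k2, p1, p2, k3] as OpenCV has them; the pictures are not rectified), "eye" and "orientation" of the camera in the world. Camera axes: x right, y down, z forward; pixel columns grow to the right and rows downward; lengths in m; the calibration is good to about 2 mm. A picture is of the moment at which its call begins. There is no depth.
- close_job(): hands the job in, once; it reports no verdict.
The state is a dict: "time": time; "joint_positions": joint angles; "joint_vel": joint speeds; "joint_torque": joint torques, N m; "ee_pos": TCP position; "eef_rot": TCP orientation; "ft_force": force on the tool from outside, world axes, zero at the start; "torque": the same for the moment, N m; "width": finger opening in m.
Only numpy, scipy, OpenCV 4.12 (cv2) and the standard library are available. Lean on these libraries where they do the work, as an engineer would, in place of code of your own. Each camera call takes 0.05 s, during which the arm holds its last target. There are 200 camera calls.

## Working session

There is one attempt and no reset: what is moved stays moved. The work goes in short steps, Python scripts to look and compute and a shell command to move; the robot and the scene stay as the last step left them, time stands still between calls to the robot, and variables do not carry over. Pictures are saved under pics/ and viewed, about 8 in all and at most 12, crops included, and the job is handed in when it is done.

```bash
mkdir -p pics; cat > h.py <<'E'
import numpy as np, cv2, json
from bench import r, camera
from scipy.spatial.transform import Rotation as R
def snap(n,f,crop=None,s=1):
    c=camera(n); im=c['color']; np.save('pics/%s.npy'%f,im)
    json.dump({k:np.array(v).tolist() for k,v in c.items() if k!='color'},open('pics/%s.json'%f,'w'))
    show(f,crop,s,f)
def show(f,crop,s,out):
    im=np.load('pics/%s.npy'%f)
    if crop: x0,y0,x1,y1=crop; im=im[y0:y1,x0:x1]
    cv2.imwrite('pics/%s.png'%out,cv2.resize(im,None,fx=s,fy=s,interpolation=cv2.INTER_CUBIC))
def cam(f):
    c=json.load(open('pics/%s.json'%f)); K=np.array([[c['fx'],0,c['cx']],[0,c['fy'],c['cy']],[0,0,1]])
    return K,np.array(c['D']),np.array(c['eye']),R.from_quat(c['orientation']) if np.size(c['orientation'])==4 else R.from_matrix(c['orientation'])
def pt(f,px,z):
    "pixels -> world at height z"
    K,D,e,q=cam(f); u=cv2.undistortPoints(np.array(px,float).reshape(-1,1,2),K,D).reshape(-1,2)
    d=q.apply(np.c_[u,np.ones(len(u))]); return e+d*((np.array(z)-e[2])/d[:,2])[:,None]
def proj(f,P):
    K,D,e,q=cam(f); p=q.inv().apply(np.atleast_2d(P)-e); return cv2.projectPoints(p,np.zeros(3),np.zeros(3),K,D)[0].reshape(-1,2)
def fit(f,M,px,x0):
    "planar pose (x,y,yaw) of model points M from pixels"
    from scipy.optimize import least_squares
    g=lambda p:(proj(f,R.from_euler('z',p[2]).apply(M)+[p[0],p[1],0])-px).ravel()
    s=least_squares(g,x0); return s.x,np.abs(s.fun).reshape(-1,2)
E
python3 - <<'E'
from h import *
snap('top','top0',None,1.5); snap('scene','sc0',None,1.5)
for f in('top0','sc0'): print(cam(f)[2],cam(f)[3].as_matrix().round(2).tolist(), cam(f)[0][0,0])
s=r.read_state(); print(s, r.tcp_to_grasp)
E
```

```text
[0.40884491 0.05035633 1.13304347] [[0.0, -0.99, 0.14], [-1.0, -0.01, -0.02], [0.02, -0.14, -0.99]] 370.6194077549702
[ 0.91905317 -0.48709887  0.75479551] [[0.83, 0.4, -0.39], [0.56, -0.6, 0.58], [-0.0, -0.69, -0.72]] 360.89222287097726
{'time': 0.1, 'joint_positions': array([-1.21161228,  0.33279028, -0.06468019,  1.46081996,  0.02159765,
        1.34990202, -0.08848289]), 'joint_vel': array([ 0.00091463, -0.0025587 , -0.00014895, -0.00303469, -0.00031867,
        0.00110117, -0.00133867]), 'joint_torque': array([ 2.10897153e-03, -6.24539065e+01,  2.49568460e-02, -3.90715706e+01,
       -6.14830339e-02,  3.66651267e-02,  5.25892119e-05]), 'ee_pos': array([0.23275016, 0.57968939, 0.22186278]), 'eef_rot': array([ 8.28420493e-01,  5.60106340e-01, -4.90189525e-04,  3.66813178e-04]), 'ft_force': array([ 0.27127063,  0.25187518, -0.67173333]), 'torque': array([-0.00565046,  0.03543838,  0.03808663]), 'width': 0.08699243717849008} -0.0187
```

View pics/top0.png

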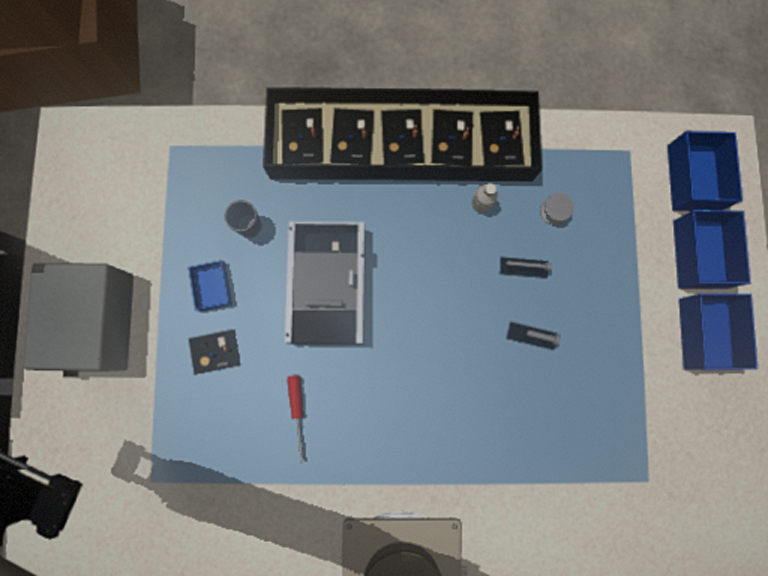

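View pics/sc0.png

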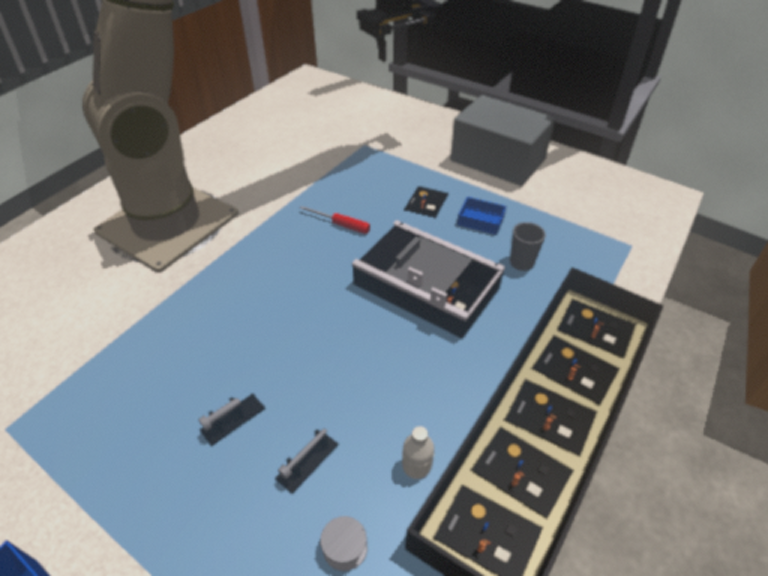

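The top view shows the carrier at (327,284), with its open compartment up and the cover about half open. The slim pin is at (525,267) with its head to the right, and the thicker spare is at (535,335). I'll enlarge crops next.

```bash
python3 - <<'E'
from h import *
a=np.load('pics/top0.npy'); 
c=cv2.resize(a[140:240,182:257],None,fx=6,fy=6,interpolation=cv2.INTER_CUBIC)
p=cv2.resize(a[165:190,328:373],None,fx=9,fy=9,interpolation=cv2.INTER_CUBIC)
o=np.zeros((600,800,3),np.uint8); o[:,:450]=c; o[:225,455:455+345]=p[:, :345]
b=np.load('pics/sc0.npy'); q=cv2.resize(b[280:330,180:230],None,fx=6.8,fy=6.8,interpolation=cv2.INTER_CUBIC); o[235:575,455:795]=q
cv2.imwrite('pics/c1.png',o)
cv2.imwrite('pics/c2.png',cv2.resize(b[145:225,230:340],None,fx=7,fy=7,interpolation=cv2.INTER_CUBIC))
E
```

```text
(no output)
```

View pics/c1.png

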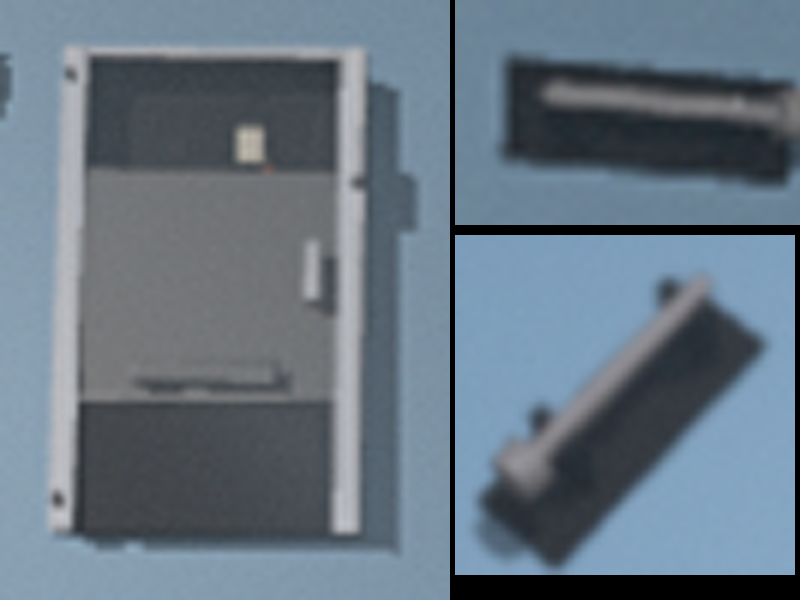

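View pics/c2.png

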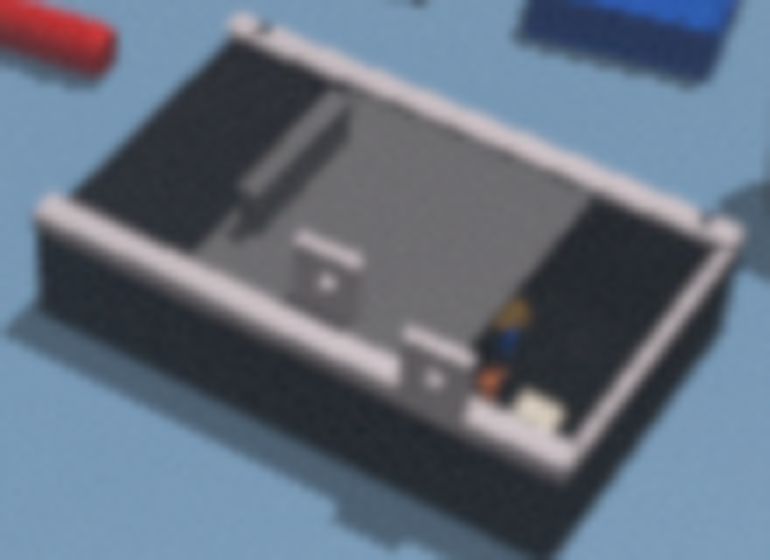

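```bash
python3 - <<'E'
from h import *
T=lambda L,s,x,y:(np.array(L,float)+.5)/s-.5+[x,y]
M=np.array([[.12,.075,.059],[.12,-.075,.059],[-.12,-.075,.059],[-.12,.075,.059]])
pt_=T([[66,46],[366,48],[360,534],[50,530]],6,182,140)
ps=T([[743,235],[567,465],[42,205],[235,18]],7,230,145)
P={}
for f,px in(('top0',pt_),('sc0',ps)):
    x,e=fit(f,M,px,[.6,.1,0]); P[f]=x; print(f,x,e.max(), px.round(1).tolist())
# both
from scipy.optimize import least_squares
g=lambda p:np.r_[(proj('top0',R.from_euler('z',p[2]).apply(M)+[p[0],p[1],0])-pt_).ravel(),(proj('sc0',R.from_euler('z',p[2]).apply(M)+[p[0],p[1],0])-ps).ravel()]
x=least_squares(g,[.6,.1,0]).x; print('both',x,g(x).round(1))
C=R.from_euler('z',x[2]); loc=lambda w:C.inv().apply(w-[x[0],x[1],0])
print('eyes',loc(pt('sc0',T([[433,380],[326,283]],7,230,145),[.072,.072])))
print('ridge',loc(pt('top0',T([[208,378],],6,182,140),[.079])))
a=pt('top0',T([[543-455,94]],9,328,165),[.035]);b=pt('top0',T([[780-455,106]],9,328,165),[.035]);d=(b-a)[0]
print('pin top',a,b,np.linalg.norm(d),np.arctan2(-d[1],-d[0]))
q=pt('sc0',T([[706-455,283-235],[527-455,468-235],[545-455,450-235]],6.8,180,280),[.035]*3);d=(q[1]-q[0]);print('pin sc',q,np.linalg.norm(d),np.arctan2(-d[1],-d[0]))
E
```

```text
top0 [ 0.57813533  0.15154511 -0.00424532] 0.17847476521964722 [[192.6, 147.2], [242.6, 147.6], [241.6, 228.6], [189.9, 227.9]]
sc0 [ 0.57823833  0.15579028 -0.00335162] 1.0959695711207473 [[335.7, 178.1], [310.6, 211.0], [235.6, 173.9], [263.1, 147.1]]
both [ 0.57849633  0.15323186 -0.00341233] [-0.8 -0.2 -0.4 -0.1 -0.4 -0.2 -0.7 -0.   0.  -0.2 -0.5  1.1 -1.6  1.4
  0.5 -0.3]
eyes [[ 0.06311163 -0.07308615  0.072     ]
 [ 0.00400084 -0.05270817  0.072     ]]
ridge [[-0.04805459 -0.00342259  0.079     ]]
pin top [[ 0.62143111 -0.21080468  0.035     ]] [[ 0.61792524 -0.29169492  0.035     ]] 0.08096618434391126 1.5274824695653233
pin sc [[ 0.62209003 -0.20994373  0.035     ]
 [ 0.61597403 -0.29178274  0.035     ]
 [ 0.61668534 -0.2840505   0.035     ]] 0.08206722613833865 1.4962029387998133
```

The pin and carrier agree between the two cameras to within about 3 mm. The floating eye sits near x = 63 and the cover is about 60 mm open. I'll start moving to a point behind the ridge, turning tool x to world x.

```bash
cat >> h.py <<'E'
def go(x,y,z,deg=0):
    "print tool-frame row numbers from measured pose to target (tool down, tool x at deg in world)"
    s=r.read_state(); q=R.from_quat(s['eef_rot']); d=q.inv().apply(np.array([x,y,z])-s['ee_pos'])
    G=R.from_euler('z',deg,degrees=True)*R.from_euler('x',180,degrees=True)
    w=(q.inv()*G).as_rotvec()/2
    print('t',round(s['time'],2),'at',s['ee_pos'].round(4),'F',s['ft_force'].round(1),'w',round(s['width'],4),'\n  xyz',d.round(4),'a',w.round(4))
E
python3 -m crank '[{"x":-0.3,"y":0.408,"z":0.02,"az":0.594,"claw":1},{"x":-0.3,"y":0.408,"z":0.02,"az":0.594,"claw":1},{"x":-0.3,"y":0.408,"z":0.02,"az":0.594,"claw":1},{"x":-0.3,"y":0.408,"z":0.02,"az":0.594,"claw":1},{"x":-0.3,"y":0.408,"z":0.02,"az":0.594,"claw":1}]' 20
python3 -c "
from h import *
go(.495,.15,.16)"
```

```text
t 0.1 at [0.2328 0.5797 0.2219] F [ 0.3  0.3 -0.7] w 0.087 
  xyz [-0.301   0.4035  0.0623] a [4.000e-04 5.000e-04 5.945e-01]schema error: expected keys x, y, z, ax, ay, az, claw
```

```bash

python3 -m crank '[{"x":-0.3,"y":0.4,"z":0.02,"ax":0,"ay":0,"az":0.594,"claw":1},{"x":-0.3,"y":0.4,"z":0.02,"ax":0,"ay":0,"az":0.594,"claw":1},{"x":-0.3,"y":0.4,"z":0.02,"ax":0,"ay":0,"az":0.594,"claw":1},{"x":-0.3,"y":0.4,"z":0.02,"ax":0,"ay":0,"az":0.594,"claw":1},{"x":-0.3,"y":0.4,"z":0.02,"ax":0,"ay":0,"az":0.594,"claw":1}]' 20
python3 -c "
from h import *
go(.495,.15,.16)"
```

```text
time: 0.52
ee_pos: [0.3414, 0.4, 0.2138]
eef_rot: [0.961, 0.275, -0.0, 0.0]
ft_force: [0.7, 0.5, 0.3]
width: 0.0616
t 0.52 at [0.3414 0.4    0.2138] F [0.7 0.5 0.3] w 0.0616 
  xyz [-0.002   0.2934  0.0538] a [0.000e+00 2.000e-04 2.789e-01]
```

```bash

python3 -m crank '[{"x":0,"y":0.293,"z":0.04,"ax":0,"ay":0,"az":0.279,"claw":1},{"x":0,"y":0.293,"z":0.04,"ax":0,"ay":0,"az":0.279,"claw":1},{"x":0,"y":0.293,"z":0.04,"ax":0,"ay":0,"az":0.279,"claw":1},{"x":0,"y":0.293,"z":0.04,"ax":0,"ay":0,"az":0.279,"claw":1},{"x":0,"y":0.293,"z":0.04,"ax":0,"ay":0,"az":0.279,"claw":1}]'
python3 -c "
from h import *
go(.495,.15,.13)"
```

```text
time: 0.93
ee_pos: [0.4517, 0.2256, 0.1857]
eef_rot: [1.0, -0.001, -0.0, -0.0]
ft_force: [1.1, -0.1, 0.4]
width: 0.0279
t 0.93 at [0.4517 0.2256 0.1857] F [ 1.1 -0.1  0.4] w 0.0279 
  xyz [0.0434 0.0756 0.0557] a [-0.0001  0.     -0.0006]
```

```bash

python3 -m crank '[{"x":0.04,"y":0.076,"z":0.055,"ax":0,"ay":0,"az":0,"claw":1},{"x":0.04,"y":0.076,"z":0.055,"ax":0,"ay":0,"az":0,"claw":1},{"x":0.04,"y":0.076,"z":0.09,"ax":0,"ay":0,"az":0,"claw":1},{"x":0.04,"y":0.076,"z":0.118,"ax":0,"ay":0,"az":0,"claw":1},{"x":0.04,"y":0.076,"z":0.118,"ax":0,"ay":0,"az":0,"claw":1}]'
python3 -c "
from h import *
go(.5,.15,.066); snap('wrist','w1',None,1.5); print(cam('w1')[2],cam('w1')[3].as_matrix().round(2).tolist())"
```

```text
time: 1.35
ee_pos: [0.4881, 0.1488, 0.0622]
eef_rot: [1.0, 0.002, -0.004, 0.002]
ft_force: [-1.4, -0.5, -1.3]
width: 0.0014
t 1.35 at [0.4881 0.1488 0.0622] F [-1.4 -0.5 -1.3] w 0.0014 
  xyz [ 0.0119 -0.0011 -0.0039] a [0.0024 0.0043 0.0018]
[0.49019653 0.21856839 0.22423668] [[1.0, 0.01, -0.01], [0.0, -0.97, -0.26], [-0.01, 0.26, -0.97]]
```

View pics/w1.png

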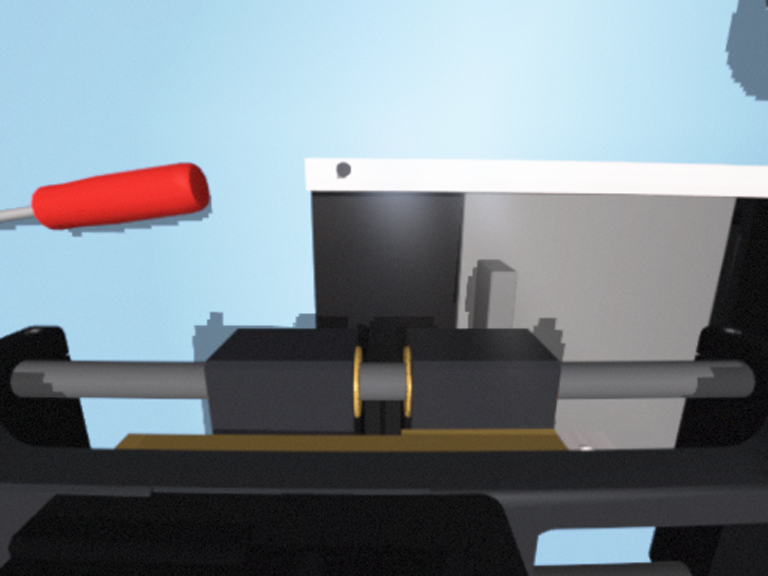

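The shut fingers stand behind the ridge, whose top is at about (495,265), and the path is clear. I'll push it towards +x.

```bash

python3 -m crank '[{"x":0.012,"y":0,"z":0,"ax":0,"ay":0,"az":0,"claw":1},{"x":0.024,"y":0,"z":0,"ax":0,"ay":0,"az":0,"claw":1},{"x":0.036,"y":0,"z":0,"ax":0,"ay":0,"az":0,"claw":1},{"x":0.048,"y":0,"z":0,"ax":0,"ay":0,"az":0,"claw":1},{"x":0.06,"y":0,"z":0,"ax":0,"ay":0,"az":0,"claw":1}]'
python3 -m crank '[{"x":0.003,"y":0,"z":0,"ax":0,"ay":0,"az":0,"claw":1},{"x":0.006,"y":0,"z":0,"ax":0,"ay":0,"az":0,"claw":1},{"x":0.009,"y":0,"z":0,"ax":0,"ay":0,"az":0,"claw":1},{"x":0.012,"y":0,"z":0,"ax":0,"ay":0,"az":0,"claw":1},{"x":0.012,"y":0,"z":0,"ax":0,"ay":0,"az":0,"claw":1}]'
```

```text
time: 1.82
ee_pos: [0.5516, 0.1536, 0.0703]
eef_rot: [1.0, 0.004, -0.0, -0.0]
ft_force: [-5.0, -1.5, 2.6]
width: 0.0006
time: 2.23
ee_pos: [0.5637, 0.1535, 0.0695]
eef_rot: [1.0, 0.004, 0.0, -0.001]
ft_force: [-2.7, 0.3, 1.7]
width: 0.0005
```

```bash

python3 -m crank '[{"x":0.002,"y":0,"z":0.003,"ax":0,"ay":0,"az":0,"claw":1},{"x":0.004,"y":0,"z":0.003,"ax":0,"ay":0,"az":0,"claw":1},{"x":0.006,"y":0,"z":0.003,"ax":0,"ay":0,"az":0,"claw":1},{"x":0.007,"y":0,"z":0.003,"ax":0,"ay":0,"az":0,"claw":1},{"x":0.007,"y":0,"z":0.003,"ax":0,"ay":0,"az":0,"claw":1}]'
python3 -m crank '[{"x":0.001,"y":0,"z":0,"ax":0,"ay":0,"az":0,"claw":1},{"x":0.002,"y":0,"z":0,"ax":0,"ay":0,"az":0,"claw":1},{"x":0.003,"y":0,"z":0,"ax":0,"ay":0,"az":0,"claw":1},{"x":0.003,"y":0,"z":0,"ax":0,"ay":0,"az":0,"claw":1},{"x":0.003,"y":0,"z":0,"ax":0,"ay":0,"az":0,"claw":1}]'
```

```text
time: 2.65
ee_pos: [0.5704, 0.1534, 0.0656]
eef_rot: [1.0, 0.003, 0.0, -0.001]
ft_force: [-5.5, 1.6, 3.4]
width: 0.0005
time: 3.07
ee_pos: [0.5735, 0.1532, 0.0655]
eef_rot: [1.0, 0.003, 0.0, -0.0]
ft_force: [-5.0, 1.4, 2.9]
width: 0.0006
```

```bash

python3 -m crank '[{"x":0.001,"y":0,"z":0,"ax":0,"ay":0,"az":0,"claw":1},{"x":0.002,"y":0,"z":0,"ax":0,"ay":0,"az":0,"claw":1},{"x":0.003,"y":0,"z":0,"ax":0,"ay":0,"az":0,"claw":1},{"x":0.003,"y":0,"z":0,"ax":0,"ay":0,"az":0,"claw":1},{"x":0.003,"y":0,"z":0,"ax":0,"ay":0,"az":0,"claw":1}]'
python3 -m crank '[{"x":0.001,"y":0,"z":0,"ax":0,"ay":0,"az":0,"claw":1},{"x":0.002,"y":0,"z":0,"ax":0,"ay":0,"az":0,"claw":1},{"x":0.003,"y":0,"z":0,"ax":0,"ay":0,"az":0,"claw":1},{"x":0.003,"y":0,"z":0,"ax":0,"ay":0,"az":0,"claw":1},{"x":0.003,"y":0,"z":0,"ax":0,"ay":0,"az":0,"claw":1}]'
```

```text
time: 3.48
ee_pos: [0.5752, 0.153, 0.0651]
eef_rot: [1.0, 0.003, -0.001, -0.0]
ft_force: [-11.1, 1.8, 8.0]
width: 0.0005
time: 3.9
ee_pos: [0.5753, 0.153, 0.0648]
eef_rot: [1.0, 0.003, -0.005, -0.0]
ft_force: [-25.8, 0.2, 17.2]
width: 0.0003
```

The force climbed to 26 N with no further travel, so the cover is at its stop. I'll back off, rise and go over to look at the pin.

```bash

python3 -m crank '[{"x":-0.02,"y":0,"z":0,"ax":0,"ay":0,"az":0,"claw":1},{"x":-0.02,"y":0,"z":-0.04,"ax":0,"ay":0,"az":0,"claw":1},{"x":-0.02,"y":0,"z":-0.08,"ax":0,"ay":0,"az":0,"claw":0},{"x":-0.02,"y":0.03,"z":-0.12,"ax":0,"ay":0,"az":0,"claw":0},{"x":0,"y":0.06,"z":-0.14,"ax":0,"ay":0,"az":0,"claw":0}]'
python3 -m crank '[{"x":0.05,"y":0.42,"z":0,"ax":0,"ay":0,"az":0,"claw":0},{"x":0.05,"y":0.42,"z":0,"ax":0,"ay":0,"az":0,"claw":0},{"x":0.05,"y":0.42,"z":0,"ax":0,"ay":0,"az":0,"claw":0},{"x":0.05,"y":0.42,"z":0,"ax":0,"ay":0,"az":0,"claw":0},{"x":0.05,"y":0.42,"z":0,"ax":0,"ay":0,"az":0,"claw":0}]'
python3 -m crank '[{"x":0.025,"y":0.21,"z":0,"ax":0,"ay":0,"az":0,"claw":0},{"x":0.025,"y":0.21,"z":0,"ax":0,"ay":0,"az":0,"claw":0},{"x":0.025,"y":0.21,"z":0,"ax":0,"ay":0,"az":0,"claw":0},{"x":0.025,"y":0.21,"z":0,"ax":0,"ay":0,"az":0,"claw":0},{"x":0.025,"y":0.21,"z":0,"ax":0,"ay":0,"az":0,"claw":0}]'
python3 -c "
from h import *
go(.62,-.33,.2); snap('top','top1');snap('scene','sc1');snap('wrist','w2',None,1.5)
o=np.zeros((600,800,3),np.uint8)
a=np.load('pics/top1.npy')[140:240,185:250]; b=np.load('pics/sc1.npy')[145:225,245:335]
a=cv2.resize(a,None,fx=6,fy=6,interpolation=cv2.INTER_CUBIC);b=cv2.resize(b,None,fx=4.5,fy=4.5,interpolation=cv2.INTER_CUBIC)
o[:,:390]=a;o[:360,393:798]=b;cv2.imwrite('pics/c3.png',o)"
```

```text
time: 4.32
ee_pos: [0.5772, 0.0992, 0.2055]
eef_rot: [1.0, 0.005, 0.002, -0.001]
ft_force: [1.9, -0.0, -0.9]
width: 0.0132
time: 4.73
ee_pos: [0.6035, -0.1122, 0.202]
eef_rot: [1.0, 0.003, 0.001, 0.0]
ft_force: [1.3, -0.5, -0.6]
width: 0.041
time: 5.15
ee_pos: [0.6292, -0.3189, 0.2017]
eef_rot: [1.0, 0.003, 0.001, 0.001]
ft_force: [0.7, -0.2, 0.8]
width: 0.0433
t 5.15 at [ 0.6292 -0.3189  0.2017] F [ 0.7 -0.2  0.8] w 0.0433 
  xyz [-0.0093  0.011   0.0017] a [ 0.0007 -0.0007  0.0031]
```

View pics/w2.png

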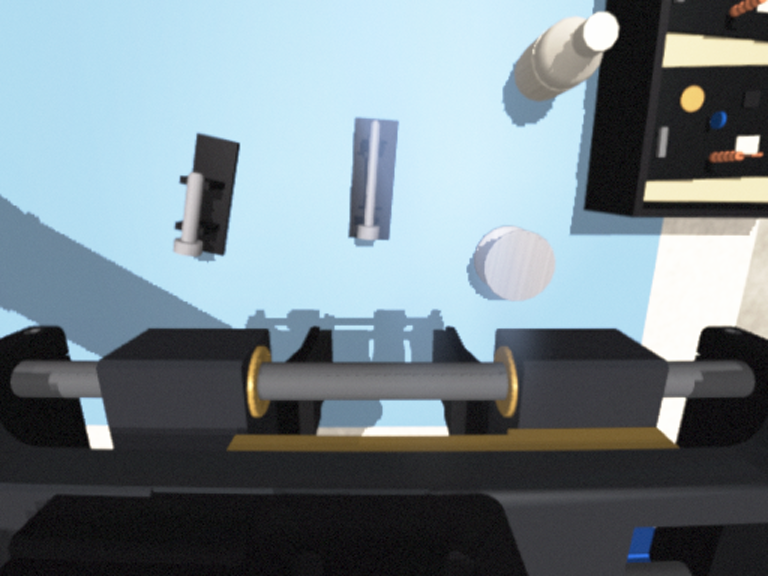

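View pics/c3.png

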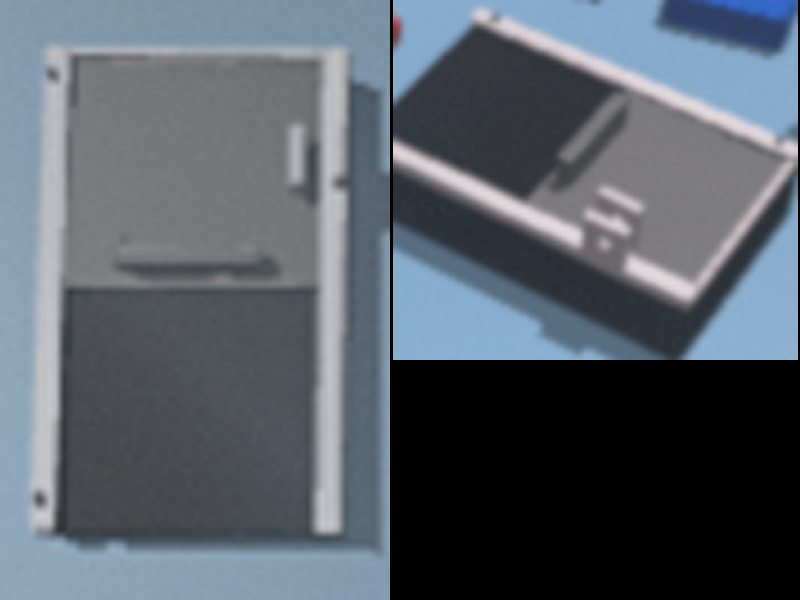

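The wrist view shows the slim pin from tip (375,121) to head underside (369,227), with the spare separate at the left. The second picture shows the cover shut, its eye just behind the floating eyelet, whose hole is at crop (603,243).

```bash
python3 -c "
from h import *
a=pt('w2',np.array([[375.5,121],[369,227]])/1.5,[.035,.035]);d=a[0]-a[1];print(a,np.linalg.norm(d),np.degrees(np.arctan2(d[1],d[0])))
g=a[1]+d/np.linalg.norm(d)*.027;print(g);go(g[0],g[1],.12,-3);print(r.read_state()['eef_rot'])
"
```

```text
[[ 0.62214501 -0.2110488   0.035     ]
 [ 0.61616856 -0.29155905  0.035     ]] 0.08073176499440017 85.75460105236715
[ 0.61816733 -0.26463314  0.035     ]
t 5.3 at [ 0.6273 -0.322   0.2009] F [ 1.2  0.9 -0.1] w 0.0435 
  xyz [-0.0091 -0.0576  0.0807] a [0.0018 0.0004 0.0257]
[ 9.99998128e-01 -4.58032599e-04 -4.22081338e-04  1.83203669e-03]
```

```bash

python3 -m crank '[{"x":-0.009,"y":-0.0575,"z":0.04,"ax":0.002,"ay":0,"az":0.033,"claw":0},{"x":-0.009,"y":-0.0575,"z":0.08,"ax":0.002,"ay":0,"az":0.033,"claw":0},{"x":-0.009,"y":-0.0575,"z":0.11,"ax":0.002,"ay":0,"az":0.033,"claw":0},{"x":-0.009,"y":-0.0575,"z":0.12,"ax":0.002,"ay":0,"az":0.033,"claw":0},{"x":-0.009,"y":-0.0575,"z":0.12,"ax":0.002,"ay":0,"az":0.033,"claw":0}]'
python3 -c "
from h import *
go(.6182,-.2643,.017,-3.8)"
```

```text
time: 5.72
ee_pos: [0.6178, -0.2555, 0.0768]
eef_rot: [1.0, -0.029, -0.003, -0.003]
ft_force: [-0.7, -0.2, 0.1]
width: 0.0435
t 5.72 at [ 0.6178 -0.2555  0.0768] F [-0.7 -0.2  0.1] w 0.0435 
  xyz [0.0012 0.0092 0.0597] a [-0.003   0.0031  0.0046]
```

```bash

python3 -m crank '[{"x":0.001,"y":0.006,"z":0.01,"ax":0,"ay":0,"az":0.004,"claw":0},{"x":0.001,"y":0.006,"z":0.02,"ax":0,"ay":0,"az":0.004,"claw":0},{"x":0.001,"y":0.006,"z":0.025,"ax":0,"ay":0,"az":0.004,"claw":0},{"x":0.001,"y":0.006,"z":0.025,"ax":0,"ay":0,"az":0.004,"claw":0},{"x":0.001,"y":0.006,"z":0.025,"ax":0,"ay":0,"az":0.004,"claw":0}]'
python3 -c "
from h import *
go(.6182,-.2643,.017,-3.8)"
```

```text
time: 6.13
ee_pos: [0.6205, -0.2651, 0.0567]
eef_rot: [0.999, -0.034, 0.0, -0.002]
ft_force: [0.6, 0.0, -0.1]
width: 0.0434
t 6.13 at [ 0.6205 -0.2651  0.0567] F [ 0.6  0.  -0.1] w 0.0434 
  xyz [-0.0023 -0.0005  0.0397] a [-0.0019 -0.0002 -0.001 ]
```

```bash

python3 -m crank '[{"x":-0.002,"y":0,"z":0.012,"ax":-0.002,"ay":0,"az":0,"claw":0},{"x":-0.002,"y":0,"z":0.026,"ax":-0.002,"ay":0,"az":0,"claw":0},{"x":-0.002,"y":0,"z":0.036,"ax":-0.002,"ay":0,"az":0,"claw":0},{"x":-0.002,"y":0,"z":0.039,"ax":-0.002,"ay":0,"az":0,"claw":0},{"x":-0.002,"y":0,"z":0.039,"ax":-0.002,"ay":0,"az":0,"claw":0}]'
python3 -m crank '[{"x":0,"y":0,"z":0,"ax":0,"ay":0,"az":0,"claw":0.6},{"x":0,"y":0,"z":0,"ax":0,"ay":0,"az":0,"claw":1},{"x":0,"y":0,"z":0,"ax":0,"ay":0,"az":0,"claw":1},{"x":0,"y":0,"z":0,"ax":0,"ay":0,"az":0,"claw":1},{"x":0,"y":0,"z":0,"ax":0,"ay":0,"az":0,"claw":1}]' 10
python3 -c "
from h import *
go(.6182,-.2643,.017,-3.8)"
```

```text
time: 6.55
ee_pos: [0.6173, -0.264, 0.0155]
eef_rot: [0.999, -0.034, -0.001, -0.0]
ft_force: [-0.8, 0.9, -0.7]
width: 0.0436
time: 6.97
ee_pos: [0.6185, -0.2645, 0.0177]
eef_rot: [0.999, -0.034, 0.0, 0.0]
ft_force: [-0.8, 0.4, 0.0]
width: 0.0181
t 6.97 at [ 0.6185 -0.2645  0.0177] F [-0.8  0.4  0. ] w 0.0181 
  xyz [-0.0003 -0.0002  0.0007] a [-0.     -0.0002 -0.0008]
```

```bash

python3 -m crank '[{"x":0,"y":0,"z":0,"ax":0,"ay":0,"az":0,"claw":1},{"x":0,"y":0,"z":0,"ax":0,"ay":0,"az":0,"claw":1},{"x":0,"y":0,"z":0,"ax":0,"ay":0,"az":0,"claw":1},{"x":0,"y":0,"z":0,"ax":0,"ay":0,"az":0,"claw":1},{"x":0,"y":0,"z":0,"ax":0,"ay":0,"az":0,"claw":1}]' 30
python3 -m crank '[{"x":0,"y":0,"z":-0.005,"ax":0,"ay":0,"az":0,"claw":1},{"x":0,"y":0,"z":-0.01,"ax":0,"ay":0,"az":0,"claw":1},{"x":0,"y":0,"z":-0.02,"ax":0,"ay":0,"az":0,"claw":1},{"x":0,"y":0,"z":-0.03,"ax":0,"ay":0,"az":0,"claw":1},{"x":0,"y":0,"z":-0.04,"ax":0,"ay":0,"az":0,"claw":1}]' 30

```

```text
time: 7.38
ee_pos: [0.6177, -0.2644, 0.0173]
eef_rot: [0.999, -0.034, -0.001, -0.0]
ft_force: [-5.4, 1.5, 3.4]
width: 0.0064
time: 7.8
ee_pos: [0.6188, -0.2646, 0.0589]
eef_rot: [0.999, -0.034, 0.001, 0.0]
ft_force: [0.6, 0.1, 0.1]
width: 0.0069
```

```bash

python3 -m crank '[{"x":0,"y":0,"z":-0.04,"ax":0,"ay":0,"az":0,"claw":1},{"x":0,"y":0,"z":-0.075,"ax":0,"ay":0,"az":0,"claw":1},{"x":0.01,"y":-0.03,"z":-0.075,"ax":0,"ay":0,"az":-0.02,"claw":1},{"x":0.02,"y":-0.06,"z":-0.075,"ax":0,"ay":0,"az":-0.031,"claw":1},{"x":0.025,"y":-0.09,"z":-0.075,"ax":0,"ay":0,"az":-0.031,"claw":1}]' 30
python3 -c "
from h import *
go(.641,0,.11,-.2)"

```

```text
time: 8.22
ee_pos: [0.6508, -0.1756, 0.1345]
eef_rot: [1.0, -0.003, 0.002, 0.0]
ft_force: [0.6, 0.6, -0.4]
width: 0.0069
t 8.22 at [ 0.6508 -0.1756  0.1345] F [ 0.6  0.6 -0.4] w 0.0069 
  xyz [-0.0108 -0.1756  0.0244] a [ 0.0001 -0.0016 -0.001 ]
```

```bash

python3 -m crank '[{"x":-0.005,"y":-0.035,"z":0,"ax":0,"ay":0,"az":0,"claw":1},{"x":-0.01,"y":-0.07,"z":0,"ax":0,"ay":0,"az":0,"claw":1},{"x":-0.01,"y":-0.11,"z":0,"ax":0,"ay":0,"az":0,"claw":1},{"x":-0.01,"y":-0.15,"z":0.01,"ax":0,"ay":0,"az":0,"claw":1},{"x":-0.01,"y":-0.172,"z":0.024,"ax":0,"ay":0,"az":0,"claw":1}]' 30
python3 -m crank '[{"x":0,"y":0,"z":0.02,"ax":0,"ay":0,"az":0,"claw":1},{"x":0,"y":0,"z":0.04,"ax":0,"ay":0,"az":0,"claw":1},{"x":0,"y":0,"z":0.054,"ax":0,"ay":0,"az":0,"claw":1},{"x":0,"y":0,"z":0.054,"ax":0,"ay":0,"az":0,"claw":1},{"x":0,"y":0,"z":0.054,"ax":0,"ay":0,"az":0,"claw":1}]' 30
python3 -c "
from h import *
go(.641,0,.0543,-.2); snap('wrist','w3',None,1.5)
snap('scene','sc2',(260,180,360,255),8);snap('top','top2')"

```

```text
time: 8.63
ee_pos: [0.6416, 0.0019, 0.1106]
eef_rot: [1.0, -0.001, 0.002, -0.002]
ft_force: [-0.0, 1.4, -0.4]
width: 0.0071
time: 9.05
ee_pos: [0.6403, -0.0048, 0.0547]
eef_rot: [1.0, -0.003, -0.0, 0.0]
ft_force: [-0.2, -0.6, 0.8]
width: 0.0068
t 9.05 at [ 0.6403 -0.0048  0.0547] F [-0.2 -0.6  0.8] w 0.0068 
  xyz [ 0.0006 -0.0048  0.0004] a [ 0.0001  0.0003 -0.0017]
```

View pics/w3.png

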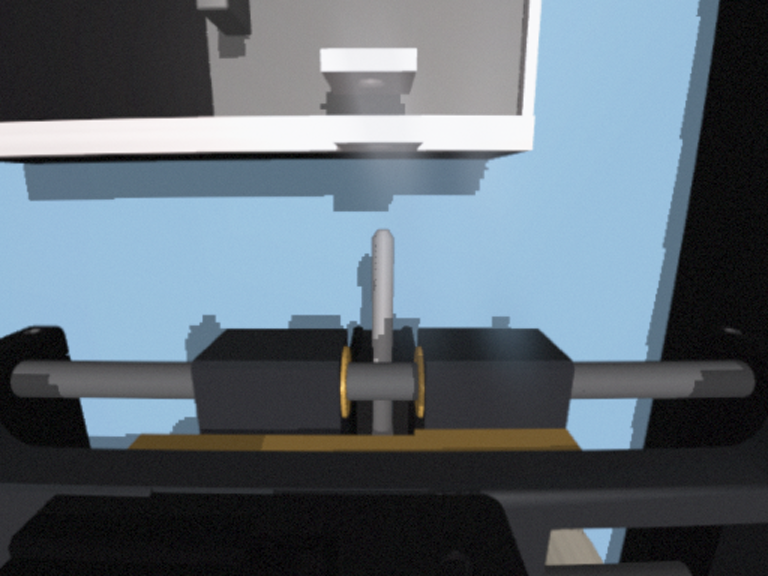

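View pics/sc2.png

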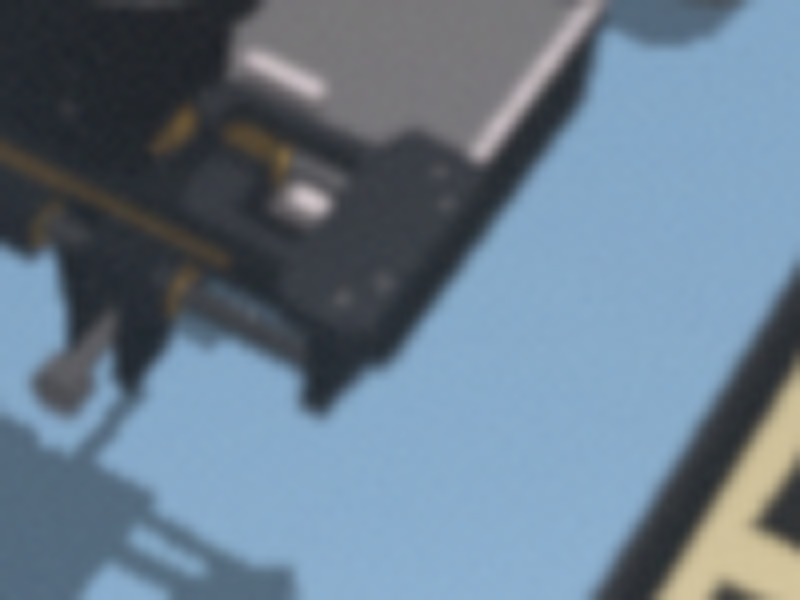

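The wrist view shows the cover eyelet with its top at x 320–416 and hole at (372,82), the floating eyelet in front at about x 335–421, and the pin tip at (382,232). I'll get the edges numerically.

```bash
python3 -c "
from h import *
g=np.load('pics/w3.npy').mean(2).astype(int)
for y in (36,42,52,60,80,90,94,96,98,100): print(y,g[y,206:290:2])
for y in (156,158,160,165,180): print(y,g[y,240:272])
print(cam('w3')[2]); s=r.read_state(); print(s['ee_pos'],s['eef_rot'])
o=cv2.resize(np.load('pics/w3.npy')[10:110,195:305],None,fx=7,fy=6*1,interpolation=cv2.INTER_CUBIC)
cv2.imwrite('pics/c4.png',np.clip((o.astype(float)/255)**.8*255,0,255).astype(np.uint8))
"
```

```text
36 [146 149 145 154 240 248 247 247 247 246 245 244 243 241 242 242 241 241
 242 241 242 242 242 242 242 242 242 242 242 243 245 245 246 247 247 247
 170 155 155 154 154 153]
42 [149 148 150 153 231 249 247 248 247 246 245 246 244 242 242 242 242 242
 242 243 242 243 241 242 242 242 242 242 242 243 244 244 246 246 247 245
 166 154 155 155 155 154]
52 [149 149 148 147 150 130  98  99 103 106 110 112 118 123 129 130 132 137
 140 141 151 148 142 137 135 135 131 134 134 133 131 127 120 116 113 149
 157 157 157 157 155 156]
60 [148 149 149 147 150 148 146 123 101 103 106 113 116 119 124 131 136 134
 137 135 135 132 135 135 134 136 134 134 137 139 132 130 124 122 161 159
 159 158 157 156 155 156]
80 [249 249 249 249 249 249 249 248 249 248 248 248 248 247 247 246 246 245
 244 244 244 244 243 244 244 244 243 244 244 243 243 243 244 245 246 246
 247 247 248 248 248 248]
90 [249 249 249 248 249 249 249 249 248 248 249 248 248 248 248 247 246 246
 246 244 244 243 244 243 244 243 243 244 243 244 243 244 244 245 245 246
 246 247 247 248 248 248]
94 [249 249 249 249 249 249 249 249 238 233 233 23
[... 764 characters left out ...]
 188 188 188 187 190]
158 [189 190 190 192 190 189 189 168 127 128 140 154 165 175 180 187 183 180
 173 166 156 146 156 182 189 190 189 189 188 189 189 188]
160 [191 189 190 190 191 191 189 166 128 130 146 158 166 174 179 186 185 181
 175 171 160 148 151 182 189 188 188 189 188 189 189 189]
165 [190 190 191 192 190 191 188 165 127 132 142 155 168 174 180 189 186 181
 175 170 159 146 148 179 189 190 189 189 188 187 187 188]
180 [114 115 115 115 116 116 116 109 114 132 143 159 168 176 182 186 184 180
 172 167 155 146 163 183 188 189 190 189 187 189 188 188]
[0.64190617 0.06411678 0.21702734]
[ 0.64137523 -0.00474677  0.05593365] [ 9.99993860e-01 -3.33553782e-03  1.06611880e-03 -1.29081672e-04]
```

View pics/c4.png

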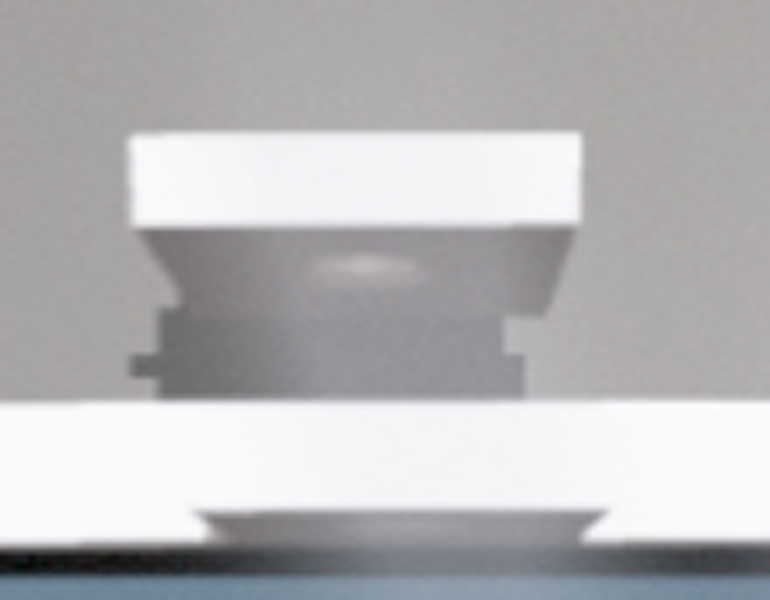

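```bash
python3 -c "
from h import *
p=pt('w3',[[213.6,47.7],[278.1,47.7],[222.4,95],[282.1,95]],[.087]*4); print(p.round(4), p[:2].mean(0),p[2:].mean(0))
q=pt('w3',[[255,154.5],[255,165],[255,180]],[.0735]*3); print(q.round(4))
print(pt('w3',[[355.5,98.5],[355.3,77.5]],[.059]*2).round(4), 'corner rail x+ y-')
"
```

```text
[[0.6238 0.0967 0.087 ]
 [0.6524 0.0965 0.087 ]
 [0.627  0.0767 0.087 ]
 [0.6545 0.0765 0.087 ]] [0.63811359 0.09660006 0.087     ] [0.64076007 0.07658987 0.087     ]
[[0.6418 0.0477 0.0735]
 [0.6418 0.0421 0.0735]
 [0.6417 0.0338 0.0735]]
[[0.6985 0.0772 0.059 ]
 [0.6976 0.0883 0.059 ]] corner rail x+ y-
```

Measured with the wrist camera: floating eye at x 0.6408, cover eye at 0.6381, pin at 0.6418 with its tip at y 0.048. I'll shift 1 mm in −x, enter the floating eye, then draw it 2.7 mm over.

```bash

python3 -m crank '[{"x":-0.001,"y":-0.005,"z":0.001,"ax":0,"ay":0,"az":0,"claw":1},{"x":-0.001,"y":-0.01,"z":0.001,"ax":0,"ay":0,"az":0,"claw":1},{"x":-0.001,"y":-0.015,"z":0.001,"ax":0,"ay":0,"az":0,"claw":1},{"x":-0.001,"y":-0.02,"z":0.001,"ax":0,"ay":0,"az":0,"claw":1},{"x":-0.001,"y":-0.024,"z":0.001,"ax":0,"ay":0,"az":0,"claw":1}]' 30
python3 -m crank '[{"x":0,"y":-0.002,"z":0,"ax":0,"ay":0,"az":0,"claw":1},{"x":0,"y":-0.004,"z":0,"ax":0,"ay":0,"az":0,"claw":1},{"x":0,"y":-0.006,"z":0,"ax":0,"ay":0,"az":0,"claw":1},{"x":0,"y":-0.007,"z":0,"ax":0,"ay":0,"az":0,"claw":1},{"x":0,"y":-0.008,"z":0,"ax":0,"ay":0,"az":0,"claw":1}]' 30

```

```text
time: 9.62
ee_pos: [0.6396, 0.0209, 0.0534]
eef_rot: [1.0, -0.003, -0.0, -0.0]
ft_force: [0.4, 0.5, -0.2]
width: 0.0068
time: 10.03
ee_pos: [0.6396, 0.0273, 0.0533]
eef_rot: [1.0, -0.003, -0.0, 0.0]
ft_force: [-0.0, -1.2, -0.1]
width: 0.0065
```

```bash

python3 -m crank '[{"x":0,"y":-0.001,"z":0,"ax":0,"ay":0,"az":0,"claw":1},{"x":0,"y":-0.002,"z":0,"ax":0,"ay":0,"az":0,"claw":1},{"x":0,"y":-0.003,"z":0,"ax":0,"ay":0,"az":0,"claw":1},{"x":0,"y":-0.004,"z":0,"ax":0,"ay":0,"az":0,"claw":1},{"x":0,"y":-0.004,"z":0,"ax":0,"ay":0,"az":0,"claw":1}]' 30
python3 -m crank '[{"x":0,"y":-0.001,"z":0,"ax":0,"ay":0,"az":0,"claw":1},{"x":0,"y":-0.002,"z":0,"ax":0,"ay":0,"az":0,"claw":1},{"x":0,"y":-0.003,"z":0,"ax":0,"ay":0,"az":0,"claw":1},{"x":0,"y":-0.004,"z":0,"ax":0,"ay":0,"az":0,"claw":1},{"x":0,"y":-0.004,"z":0,"ax":0,"ay":0,"az":0,"claw":1}]' 30

```

```text
time: 10.45
ee_pos: [0.6396, 0.032, 0.0533]
eef_rot: [1.0, -0.003, -0.0, -0.0]
ft_force: [-0.5, 0.3, 0.1]
width: 0.0069
time: 10.87
ee_pos: [0.6396, 0.036, 0.0533]
eef_rot: [1.0, -0.003, -0.0, -0.0]
ft_force: [0.0, -0.6, 0.1]
width: 0.0069
```

No force at 12 mm past the face, so the tip is through the floating eye. I'll draw it sideways and check.

```bash

python3 -m crank '[{"x":-0.001,"y":0,"z":0,"ax":0,"ay":0,"az":0,"claw":1},{"x":-0.002,"y":0,"z":0,"ax":0,"ay":0,"az":0,"claw":1},{"x":-0.0027,"y":0,"z":0,"ax":0,"ay":0,"az":0,"claw":1},{"x":-0.0027,"y":0,"z":0,"ax":0,"ay":0,"az":0,"claw":1},{"x":-0.0027,"y":0,"z":0,"ax":0,"ay":0,"az":0,"claw":1}]' 30
python3 -c "
from h import *
snap('wrist','w4'); snap('scene','sc3')
o=cv2.resize(np.load('pics/w4.npy')[20:232,190:325],None,fx=5,fy=2.8,interpolation=cv2.INTER_CUBIC)
cv2.imwrite('pics/w4.png',o)
"
```

```text
time: 11.28
ee_pos: [0.6369, 0.0359, 0.0534]
eef_rot: [1.0, -0.003, -0.0, -0.0]
ft_force: [0.7, 0.3, 1.6]
width: 0.0065
```

View pics/w4.png

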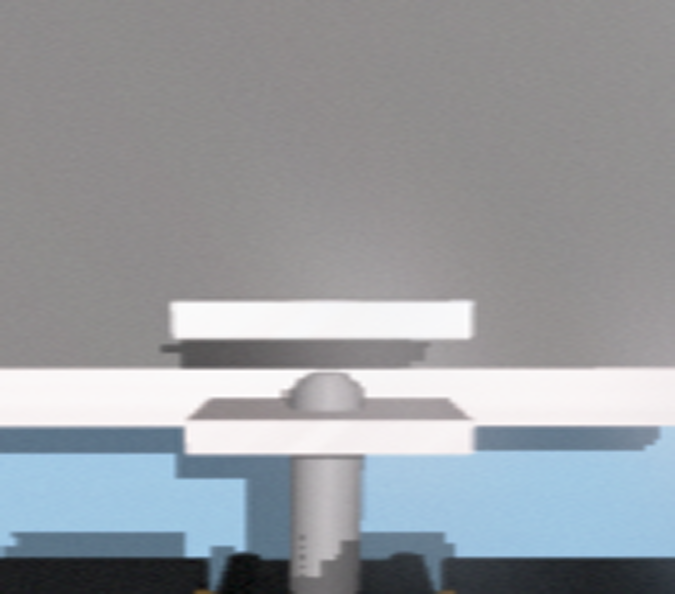

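The pin tip shows behind the floating eyelet (crop (326,375)), and the cover eyelet is directly ahead (x 171–474).

```bash
python3 -c "
from h import *
U=lambda L:(np.array(L,float)+.5)/[5,2.8]-.5+[190,20]
p=pt('w4',U([[171,339],[474,339],[186,454],[474,454],[186,420],[474,420]]),[.087]*6);print(p.round(4),p[:2].mean(0),p[2:4].mean(0))
print(pt('w4',U([[326,373],[326,410],[326,470],[326,560]]),[.073]*4).round(4)); print(r.read_state()['ee_pos'])
"
```

```text
[[0.6236 0.0968 0.087 ]
 [0.6523 0.0966 0.087 ]
 [0.6244 0.0769 0.087 ]
 [0.6527 0.0767 0.087 ]
 [0.6246 0.0829 0.087 ]
 [0.6526 0.0828 0.087 ]] [0.63793726 0.09669045 0.087     ] [0.63853253 0.07682079 0.087     ]
[[0.6382 0.0895 0.073 ]
 [0.6382 0.0824 0.073 ]
 [0.6381 0.0706 0.073 ]
 [0.638  0.0519 0.073 ]]
[0.63692304 0.03588474 0.05333027]
```

```bash

python3 -m crank '[{"x":0,"y":-0.002,"z":0,"ax":0,"ay":0,"az":0,"claw":1},{"x":0,"y":-0.004,"z":0,"ax":0,"ay":0,"az":0,"claw":1},{"x":0,"y":-0.006,"z":0,"ax":0,"ay":0,"az":0,"claw":1},{"x":0,"y":-0.008,"z":0,"ax":0,"ay":0,"az":0,"claw":1},{"x":0,"y":-0.01,"z":0,"ax":0,"ay":0,"az":0,"claw":1}]' 30
python3 -m crank '[{"x":0,"y":-0.001,"z":0,"ax":0,"ay":0,"az":0,"claw":1},{"x":0,"y":-0.002,"z":0,"ax":0,"ay":0,"az":0,"claw":1},{"x":0,"y":-0.003,"z":0,"ax":0,"ay":0,"az":0,"claw":1},{"x":0,"y":-0.004,"z":0,"ax":0,"ay":0,"az":0,"claw":1},{"x":0,"y":-0.004,"z":0,"ax":0,"ay":0,"az":0,"claw":1}]' 30

```

```text
time: 11.8
ee_pos: [0.637, 0.0458, 0.0534]
eef_rot: [1.0, -0.003, -0.0, 0.0]
ft_force: [0.7, -1.1, 0.8]
width: 0.0069
time: 12.22
ee_pos: [0.637, 0.0499, 0.0534]
eef_rot: [1.0, -0.003, -0.0, -0.0]
ft_force: [0.7, -0.8, 2.3]
width: 0.0068
```

```bash

python3 -m crank '[{"x":0,"y":-0.002,"z":0,"ax":0,"ay":0,"az":0,"claw":1},{"x":0,"y":-0.004,"z":0,"ax":0,"ay":0,"az":0,"claw":1},{"x":0,"y":-0.006,"z":0,"ax":0,"ay":0,"az":0,"claw":1},{"x":0,"y":-0.008,"z":0,"ax":0,"ay":0,"az":0,"claw":1},{"x":0,"y":-0.008,"z":0,"ax":0,"ay":0,"az":0,"claw":1}]' 30
python3 -m crank '[{"x":0,"y":-0.001,"z":0,"ax":0,"ay":0,"az":0,"claw":1},{"x":0,"y":-0.002,"z":0,"ax":0,"ay":0,"az":0,"claw":1},{"x":0,"y":-0.003,"z":0,"ax":0,"ay":0,"az":0,"claw":1},{"x":0,"y":-0.004,"z":0,"ax":0,"ay":0,"az":0,"claw":1},{"x":0,"y":-0.004,"z":0,"ax":0,"ay":0,"az":0,"claw":1}]' 30

```

```text
time: 12.63
ee_pos: [0.6371, 0.0584, 0.0534]
eef_rot: [1.0, -0.003, 0.0, -0.0]
ft_force: [0.9, -0.6, 2.6]
width: 0.0066
time: 13.05
ee_pos: [0.6372, 0.0619, 0.0534]
eef_rot: [1.0, -0.003, 0.0, -0.0]
ft_force: [0.2, -2.2, 3.2]
width: 0.0074
```

The pin is through both eyes with little force, so I'll let go, back off along −y with the fingers open, and check.

```bash

python3 -m crank '[{"x":0,"y":0,"z":0,"ax":0,"ay":0,"az":0,"claw":0.5},{"x":0,"y":0,"z":0,"ax":0,"ay":0,"az":0,"claw":0},{"x":0,"y":0,"z":0,"ax":0,"ay":0,"az":0,"claw":0},{"x":0,"y":0,"z":0,"ax":0,"ay":0,"az":0,"claw":0},{"x":0,"y":0,"z":0,"ax":0,"ay":0,"az":0,"claw":0}]' 30
python3 -m crank '[{"x":0,"y":0.01,"z":0,"ax":0,"ay":0,"az":0,"claw":0},{"x":0,"y":0.025,"z":0,"ax":0,"ay":0,"az":0,"claw":0},{"x":0,"y":0.045,"z":0,"ax":0,"ay":0,"az":0,"claw":0},{"x":0,"y":0.06,"z":0,"ax":0,"ay":0,"az":0,"claw":0},{"x":0,"y":0.065,"z":0,"ax":0,"ay":0,"az":0,"claw":0}]' 30
python3 -c "
from h import *
snap('wrist','w5',(190,20,325,232),2.8); snap('scene','sc4'); go(.638,.0,.0534,-.38)
"
```

```text
time: 13.47
ee_pos: [0.6368, 0.062, 0.0531]
eef_rot: [1.0, -0.003, -0.0, -0.0]
ft_force: [0.5, 0.6, -0.4]
width: 0.0324
time: 13.88
ee_pos: [0.6364, -0.0085, 0.0536]
eef_rot: [1.0, -0.006, -0.0, 0.001]
ft_force: [-0.6, -0.5, 0.1]
width: 0.0434
t 13.98 at [ 0.6366 -0.0056  0.0534] F [ 0.3  0.1 -0.3] w 0.0439 
  xyz [ 0.0014 -0.0056  0.    ] a [ 0.0002  0.     -0.0013]
```

View pics/w5.png

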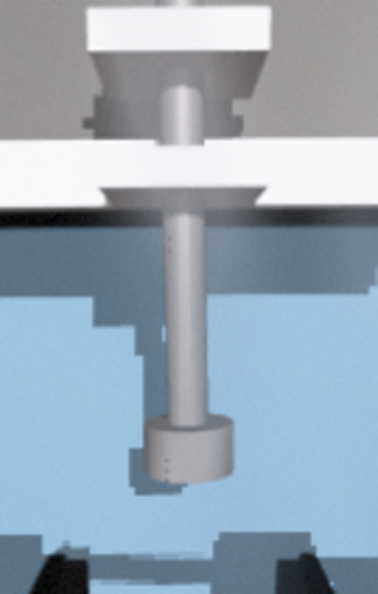

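The pin hangs through both eyes with the shaft free and its head at crop (188,450); the open fingers are clear behind it. I'll shut the fingers and press the head home.

```bash

python3 -c "
from h import *
U=lambda L:(np.array(L,float)+.5)/2.8-.5+[190,20]
print(pt('w5',U([[188,480],[188,425],[182,90]]),[.063,.075,.076]).round(4))"
python3 -m crank '[{"x":0.001,"y":0,"z":0,"ax":0,"ay":0,"az":0,"claw":1},{"x":0.001,"y":0,"z":0,"ax":0,"ay":0,"az":0,"claw":1},{"x":0.001,"y":0,"z":0,"ax":0,"ay":0,"az":0,"claw":1},{"x":0.001,"y":0,"z":0,"ax":0,"ay":0,"az":0,"claw":1},{"x":0.001,"y":0,"z":0,"ax":0,"ay":0,"az":0,"claw":1}]' 30
python3 -m crank '[{"x":0,"y":0,"z":0,"ax":0,"ay":0,"az":0,"claw":1},{"x":0,"y":-0.003,"z":0,"ax":0,"ay":0,"az":0,"claw":1},{"x":0,"y":-0.008,"z":0,"ax":0,"ay":0,"az":0,"claw":1},{"x":0,"y":-0.014,"z":0,"ax":0,"ay":0,"az":0,"claw":1},{"x":0,"y":-0.02,"z":0,"ax":0,"ay":0,"az":0,"claw":1}]' 30

```

```text
[[0.6389 0.0216 0.063 ]
 [0.6389 0.0355 0.075 ]
 [0.6385 0.0936 0.076 ]]
time: 14.4
ee_pos: [0.6377, -0.0026, 0.0533]
eef_rot: [1.0, -0.003, -0.0, -0.0]
ft_force: [-0.0, 0.8, -0.2]
width: 0.0181
time: 14.82
ee_pos: [0.6378, 0.0176, 0.0533]
eef_rot: [1.0, -0.003, -0.0, -0.0]
ft_force: [0.5, -1.1, 0.4]
width: 0.0006
```

```bash

python3 -m crank '[{"x":0,"y":-0.002,"z":0,"ax":0,"ay":0,"az":0,"claw":1},{"x":0,"y":-0.004,"z":0,"ax":0,"ay":0,"az":0,"claw":1},{"x":0,"y":-0.006,"z":0,"ax":0,"ay":0,"az":0,"claw":1},{"x":0,"y":-0.008,"z":0,"ax":0,"ay":0,"az":0,"claw":1},{"x":0,"y":-0.01,"z":0,"ax":0,"ay":0,"az":0,"claw":1}]' 30
python3 -m crank '[{"x":0,"y":-0.002,"z":0,"ax":0,"ay":0,"az":0,"claw":1},{"x":0,"y":-0.004,"z":0,"ax":0,"ay":0,"az":0,"claw":1},{"x":0,"y":-0.006,"z":0,"ax":0,"ay":0,"az":0,"claw":1},{"x":0,"y":-0.008,"z":0,"ax":0,"ay":0,"az":0,"claw":1},{"x":0,"y":-0.01,"z":0,"ax":0,"ay":0,"az":0,"claw":1}]' 30
python3 -c "
from h import *
snap('wrist','w6'); g=np.load('pics/w6.npy').mean(2).astype(int); print(g[100:225:4,257])"

```

```text
time: 15.23
ee_pos: [0.6379, 0.0266, 0.0533]
eef_rot: [1.0, -0.003, -0.0, 0.0]
ft_force: [-0.2, -1.0, 0.9]
width: 0.0004
time: 15.65
ee_pos: [0.6379, 0.0369, 0.0533]
eef_rot: [1.0, -0.003, -0.0, -0.0]
ft_force: [-0.7, -0.9, -0.2]
width: 0.0004
[148 148 152 153 157 161 165 168 246 246 246 129 170 172 173 174 173 161
 240 242 242 152 175 175 173 172 172 174 168  96 110 109]
```

```bash

python3 -m crank '[{"x":0,"y":-0.003,"z":0,"ax":0,"ay":0,"az":0,"claw":1},{"x":0,"y":-0.006,"z":0,"ax":0,"ay":0,"az":0,"claw":1},{"x":0,"y":-0.009,"z":0,"ax":0,"ay":0,"az":0,"claw":1},{"x":0,"y":-0.012,"z":0,"ax":0,"ay":0,"az":0,"claw":1},{"x":0,"y":-0.014,"z":0,"ax":0,"ay":0,"az":0,"claw":1}]' 30
python3 -m crank '[{"x":0,"y":-0.001,"z":0,"ax":0,"ay":0,"az":0,"claw":1},{"x":0,"y":-0.002,"z":0,"ax":0,"ay":0,"az":0,"claw":1},{"x":0,"y":-0.003,"z":0,"ax":0,"ay":0,"az":0,"claw":1},{"x":0,"y":-0.004,"z":0,"ax":0,"ay":0,"az":0,"claw":1},{"x":0,"y":-0.005,"z":0,"ax":0,"ay":0,"az":0,"claw":1}]' 30

```

```text
time: 16.12
ee_pos: [0.638, 0.0516, 0.0533]
eef_rot: [1.0, -0.003, -0.0, -0.0]
ft_force: [-0.2, -0.4, 0.6]
width: 0.0005
time: 16.53
ee_pos: [0.638, 0.0557, 0.0533]
eef_rot: [1.0, -0.003, -0.0, -0.0]
ft_force: [-0.7, -0.5, 0.2]
width: 0.0007
```

```bash

python3 -m crank '[{"x":0,"y":-0.001,"z":0,"ax":0,"ay":0,"az":0,"claw":1},{"x":0,"y":-0.002,"z":0,"ax":0,"ay":0,"az":0,"claw":1},{"x":0,"y":-0.003,"z":0,"ax":0,"ay":0,"az":0,"claw":1},{"x":0,"y":-0.003,"z":0,"ax":0,"ay":0,"az":0,"claw":1},{"x":0,"y":-0.003,"z":0,"ax":0,"ay":0,"az":0,"claw":1}]' 30

```

```text
time: 16.95
ee_pos: [0.6376, 0.0566, 0.0531]
eef_rot: [1.0, -0.004, -0.001, 0.001]
ft_force: [-2.0, -5.8, 1.5]
width: 0.0005
```

```bash

python3 -m crank '[{"x":0,"y":-0.001,"z":0,"ax":0,"ay":0,"az":0,"claw":1},{"x":0,"y":-0.0015,"z":0,"ax":0,"ay":0,"az":0,"claw":1},{"x":0,"y":-0.002,"z":0,"ax":0,"ay":0,"az":0,"claw":1},{"x":0,"y":-0.002,"z":0,"ax":0,"ay":0,"az":0,"claw":1},{"x":0,"y":-0.002,"z":0,"ax":0,"ay":0,"az":0,"claw":1}]' 30
python3 -m crank '[{"x":0,"y":0.01,"z":0,"ax":0,"ay":0,"az":0,"claw":1},{"x":0,"y":0.03,"z":0,"ax":0,"ay":0,"az":0,"claw":1},{"x":0,"y":0.05,"z":-0.01,"ax":0,"ay":0,"az":0,"claw":1},{"x":0,"y":0.065,"z":-0.04,"ax":0,"ay":0,"az":0,"claw":1},{"x":0,"y":0.065,"z":-0.06,"ax":0,"ay":0,"az":0,"claw":1}]' 30
python3 -c "
from h import *
snap('wrist','w7'); g=np.load('pics/w7.npy').mean(2).astype(int); K,D,e,q=cam('w7'); print(e,r.read_state()['ee_pos'])
h=proj('w7',[[.6385,.0667,.081],[.6385,.0767,.081],[.6385,.0767,.087],[.6385,.0967,.087],[.638,.157,.072],[.6385,.0667,.065]]);print(h.round(1))
c=int(h[0,0]); print([(y,g[y,c]) for y in range(40,200,2)])
for y in (int(h[0,1])+k for k in(-4,-1,2,5,8)): print(y,g[y,c-32:c+34:2])
"

```

```text
time: 17.37
ee_pos: [0.6376, 0.0567, 0.0531]
eef_rot: [1.0, -0.005, -0.001, 0.002]
ft_force: [-3.8, -10.3, 0.7]
width: 0.0003
time: 17.78
ee_pos: [0.6377, -0.009, 0.115]
eef_rot: [1.0, -0.005, 0.0, 0.001]
ft_force: [1.5, -1.4, -0.2]
width: 0.0
[0.63933859 0.06018748 0.2773059 ] [ 0.64009269 -0.00702526  0.11932571]
[[253.3 113. ]
 [253.1  98.1]
 [253.1  97.3]
 [252.7  65.4]
 [250.9 -26.7]
 [253.4 113.7]]
[(40, np.int64(230)), (42, np.int64(231)), (44, np.int64(232)), (46, np.int64(231)), (48, np.int64(232)), (50, np.int64(233)), (52, np.int64(234)), (54, np.int64(249)), (56, np.int64(254)), (58, np.int64(254)), (60, np.int64(254)), (62, np.int64(254)), (64, np.int64(245)), (66, np.int64(184)), (68, np.int64(189)), (70, np.int64(190)), (72, np.int64(220)), (74, np.int64(236)), (76, np.int64(237)), (78, np.int64(236)), (80, np.int64(237)), (82, np.int64(236)), (84, np.int64(236)), (86, np.int64(243)), (88, np.int64(254)), (90, np.int64(254)), (92, np.int64(254)), (94, np.int64(254)), (96, np.int64(252)), (98, np.int64(196)), (100, np.int64(224)), (102, np.int64(243)), (104, np.int64(24
[... 1033 characters left out ...]
28))]
108 [149 148 151 150 152 153 158 158 162 166 161 191 209 220 229 236 237 236
 228 226 219 207 187 195 195 192 188 184 181 176 171 168 165]
111 [147 148 149 148 152 156 156 159 160 163 160 190 208 218 227 231 233 231
 225 222 217 201 186 194 193 191 188 183 180 175 170 167 163]
114 [147 147 149 149 151 153 153 158 161 163 163 168 170 174 177 181 184 187
 189 189 189 190 191 192 192 187 185 185 178 175 172 170 164]
117 [148 148 150 151 149 153 153 157 158 162 164 167 171 173 181 182 184 187
 188 191 191 191 193 192 190 187 185 182 179 174 172 167 164]
120 [147 150 147 151 149 150 152 154 157 159 163 166 170 174 177 180 184 186
 189 187 189 190 191 190 186 187 183 180 178 174 170 167 163]
```

```bash
python3 -c "
from h import *
a=[np.load('pics/w7.npy').mean(2)]; row=a[0][60]; w=np.where(row[190:320]>245)[0]+190; print(w.min(),w.max())
print(pt('w7',[[w.min()-.5,64.8],[w.max()+.5,64.8]],[.087]*2).mean(0))
n=np.where(a[0][110][253-10-6:253+20]>0)[0]
snap('top','top3'); d=np.abs(np.load('pics/top3.npy').astype(int)-np.load('pics/top0.npy')).max(2); d[90:]*=1
ys,xs=np.where(d[95:330,110:430]>60); print(len(ys), np.histogram2d(ys+95,xs+110,bins=[range(95,331,47),range(110,431,40)])[0].astype(int))
print(r.read_state()['ft_force'].round(1),r.read_state()['ee_pos'].round(3))"

```

```text
231 273
[0.63804297 0.09707677 0.087     ]
8451 [[   0    0    0  323  902   61    0    0]
 [   0    0   37  144  516   73   25    0]
 [   0    0    2   89  972  408    0    0]
 [   0    0    0  420 1130  205    0    0]
 [ 793  231   82  635 1211  192    0    0]]
[-0.3  0.1  0.3] [ 0.64  -0.005  0.117]
```

```bash
python3 -c "
from bench import close_job
print(close_job())"
```

```text
the job is handed in; nothing more can be done
None
```

I slid the cover shut, locked it with the slim pin, let go, and handed the job in at about 18 s of the allowed 72 s. No verdict comes back, so the result rests on my own checks.

- **Cover:** I pushed the ridge until it stopped against a rising force of about 26 N. The last picture put the cover's eye at world x 0.6380, the same as right after shutting (0.6379–0.6381).
- **Pin:** I gripped it by the shaft and put the tip through the floating eye. I then drew that eye about 2.7 mm into line and fed the pin through both eyes at under about 4 N.
- **Pressing home:** I let go and pressed the head with shut fingers until it stopped with no further travel at about 10 N. In the last wrist picture the head's back edge was within about a pixel of where a seated head should be, so any gap is roughly 1 mm or less.
- **Clearance:** The gripper is clear and the force reading is about zero.

- **Disagreement:** The top and scene cameras differed by about 4 mm on the carrier's y position, so I aligned the pin using close wrist pictures instead.
- **Not confirmed:** My before-and-after comparison of the top view was inconclusive because the arm and its shadow fill much of it. I have no sign that any bystander was touched, but I did not confirm it.

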